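Take the slotted filter panel out of its box

TASK

One of the two small white filter boxes holds a slotted filter panel, the other a plain cover. Turn the little swing tab that holds the slotted panel aside (either way), then lift that panel out and lay it flat, grip up, in the steel tray; set it down rather than dropping it. Leave the plain cover in its box.

Things in the scene. Friction and masses are not known exactly. Their poses are not given: they have to be found in the camera images.
- filter_panel: slotted aluminium panel, 84 x 66 x 6 mm (x, y, z), about 80 g, with an upright fin grip across its middle: 10 mm thick along x, 44 mm long along y, top 34 mm above the origin. Origin: centre of its underside, z up. It lies loose (2 mm play all round), flush in a 6 mm deep recess in its box's top, its underside 24 mm above the bench
- filter_box: fixed white box of the slotted panel, 132 x 90 x 30 mm (x, y, z). Origin: centre of its underside. The panel's centre is at x = +12 mm, its axes parallel to the box's; the swing tab's pivot is on the wider rim at x = -50 mm, y = 0
- filter_tab (a joint): steel swing tab on that box, rad; vertical hinge. 0: points along the box's +x over the panel's edge; positive counter-clockwise from above; stops at -1.9, 1.9; starts within 0.25 of 0; clear of the panel beyond 1.15 either way; light friction (1 N), stays put. Tab 14 mm wide, top 36 mm above the bench; thumb post on it 28 mm from the pivot, 12 mm across, top 62 mm above the bench
- plain_panel: the plain unslotted aluminium cover, otherwise of the same size and with the same grip, in a second box of the same make with its own tab; to be left where it is. Origin: centre of its underside
- drip_tray: fixed shallow open steel tray, 150 x 130 mm (x, y), 16 mm high, walls and floor 3 mm thick. Origin: centre of its underside

How it is judged:
By the outcome, as a careful person would: the job done as asked, in the order asked, and still so for the second after the job is handed in, with the robot touching nothing.
It also fails if it takes over 58 s, if anything falls off the work surface, if the arm or the gripper's body presses on something with over 40 N, if the wrist force passes 120 N, or if a joint passes its speed limit or range.

ROBOT

A 6-joint arm with a two-finger parallel gripper is mounted at the origin on a cart in front of the work surface, level with it; the furniture and walls round the work are solid. World frame = base frame: x ahead of the robot, y to its left, z up, the work surface at z = 0. Lengths are in m, angles in rad, forces in N, time in s.
With the tool pointing down it reaches from about 0.25 to 0.775 m from the base axis. Payload 4 kg.
Tool frame: the origin (TCP) lies on the centre line of the jaws, within the pads' length; the fingertips stand 11 mm ahead of it and the grasp point (between the pads) lies 8 mm behind it; z points along the fingers, y is the line along which they close (so a half turn about z gives the same grasp; the last joint's range is limited). The gripper opens to 94 mm and grips with 3 to 60 N. Pads are 16 mm wide; open, the fingers measure 119 mm over their backs; the gripper's body (75 mm by 177 mm) begins 78 mm behind the grasp point.
Start: joints at [-1.213, 0.087, 1.371, -0, 1.684, -0.103], TCP at [0.245, -0.493, 0.217] pointing down, gripper open.
Joint ranges: [-3.1, 3.1], [-0.76, 2.03], [0.27, 2.55], [-1.08, 4.22], [0.17, 2.65], [-2.57, 2.57]. Speed limits (rad/s): [2.79, 2.79, 3.14, 3.14, 3.14, 3.14].

INTERFACE

Orientations are given as a unit quaternion [w, x, y, z].
In Python, from bench import readout, imaging, sign_off, models gives the robot as it stands.
- The arm moves only by the shell command python3 -m jog 'ROWS' [FORCE]. ROWS is JSON, one flat list of numbers, 7 for each row, row after row: the shift along the tool's x, y, z in units of 40 mm (1.0 is 40 mm), then the turn, a rotation vector about the tool's x, y, z in units of 5 degrees (1.0 is 5 degrees), then the gripper's target within -1 to 1 (shut at 1, half-way at 0, fully open at -1). In form: [tx, ty, tz, ax, ay, az, claw, tx, ty, tz, ax, ay, az, claw, ...]. A call has 1 to 10 rows; each row is the pose to reach, as a shift and turn from the pose commanded when the call began, along the tool's axes at that moment; what a row does not reach only later rows make up. A row lasts 1/10 s, in which the tool goes at most 50 mm and 8.59 degrees, less where a joint would pass 70% of its speed; a pose out of reach is approached as far as the arm can. A call with a gripper value outside its range is refused whole. The fingers move at their own pace and stop on an object; FORCE is the grip in N (left out, the last holds). Time passes only in rows, so rows that repeat a pose let the fingers close. It gives the time, the measured TCP pose, the force, the opening and the grip force at its end, in the units of the state.
- readout.state(): the state, without advancing time (a new reading comes with each control period).
- imaging.read_camera(name): name is "side" or "top"; returns the picture (480x640x3 uint8, red, green, blue); there is no depth.
- imaging.camera_params(name): a dict with "fx", "fy", "cx", "cy" (pixels), "T" (4x4, takes a point from camera to world coordinates). Camera axes: x right, y up, looking along -z (the intrinsics and any distortion apply to the point x, -y, -z); pixel columns grow to the right and rows downward; lengths in m; the calibration is good to about 2 mm. A picture is of the moment at which its call begins. camera_params takes no time and is no camera call.
- sign_off(): hands the job in; it is judged then, once.
Trained networks look in the newest picture that a camera, given by its name, has taken for a name from the list of things; names that differ only in an ending like _2 or _b are one class to them, and where a whole thing is asked for, a point or a joint stands for the part that bears it (a point fixed in the world has none). Each returns a list of dicts, best first, with "confidence" (0 to 1); they miss things now and then, are a little off and sometimes report something else, mostly with a low value. They report only what shows in the picture. A call takes as long as a camera call.
- models.masks_of(camera, label): "mask" (480x640 bool, what is visible of it).
- models.pinpoint(camera, label): "point" ([x, y, z] in m, in world coordinates, good to about 4 mm: a listed point, or the origin of a listed thing).
The state is a dict: "clock": time; "joints": joint angles; "qvel": joint speeds; "effort": joint torques, N m; "tool_pos": TCP position; "ee_rot": TCP orientation; "ft_force": force on the tool from outside, world axes, zero at the start; "ft_torque": the same for the moment, N m; "grip_width": finger opening in m; "gripper_force": force on a finger pad.
Only numpy, scipy, OpenCV 4.12 (cv2) and the standard library are available. Lean on these libraries where they do the work, as an engineer would, in place of code of your own. Each camera call takes 0.05 s, during which the arm holds its last target. There are 200 camera calls.

## Working session

There is one attempt and no reset: what is moved stays moved. The work goes in short steps, Python scripts to look and compute and a shell command to move; the robot and the scene stay as the last step left them, time stands still between calls to the robot, and variables do not carry over. Pictures are saved under pics/ and viewed, at most 10 in all, crops included, and the job is handed in when it is done.

```bash
mkdir -p pics; python3 - <<'E'
from bench import readout, imaging, models
import cv2,numpy as np
s=readout.state();print({k:np.round(v,3).tolist() for k,v in s.items()})
for c in("top","side"):
    im=imaging.read_camera(c);cv2.imwrite(f"pics/{c}0.png",im[:,:,::-1])
    p=imaging.camera_params(c);print(c,{k:np.round(v,3).tolist() for k,v in p.items()})
    for l in("filter_panel","filter_box","filter_tab","plain_panel","drip_tray"):
        print(l,[(np.round(d["point"],3).tolist(),round(d["confidence"],2)) for d in models.pinpoint(c,l)])
E
```

```text
{'clock': 0.0, 'joints': [-1.213, 0.088, 1.372, 0.0, 1.684, -0.103], 'qvel': [-0.0, 0.0, 0.001, -0.0, -0.002, -0.0], 'effort': [0.001, -34.017, -30.243, 0.072, 0.033, -0.0], 'tool_pos': [0.244, -0.492, 0.215], 'ee_rot': [-0.001, 0.974, 0.228, -0.0], 'ft_force': [0.017, -0.305, -0.8], 'ft_torque': [0.03, 0.063, 0.024], 'gripper_force': 0.0, 'grip_width': 0.094}
top {'fx': 589.07, 'fy': 589.07, 'cx': 319.581, 'cy': 243.407, 'T': [[-0.024, 0.99, -0.142, 0.398], [-0.999, -0.03, -0.036, -0.204], [-0.04, 0.141, 0.989, 0.989], [0.0, 0.0, 0.0, 1.0]]}
filter_panel [([0.552, -0.189, 0.023], 0.87)]
filter_box []Traceback (most recent call last):
  File "<stdin>", line 8, in <module>
ValueError: it knows: drip_tray, filter_box, filter_panel, plain_panel
```

View pics/top0.png

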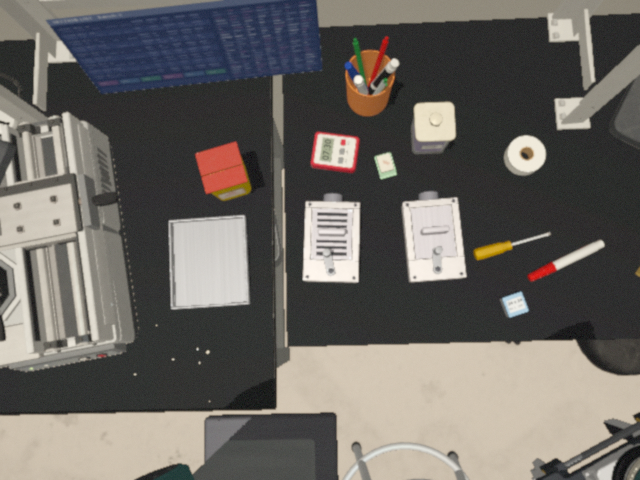

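```bash
cat > h.py <<'E'
from bench import readout, imaging, models
import cv2,numpy as np
def ray(c,uv,z):
    p=imaging.camera_params(c);T=np.array(p["T"])
    d=T[:3,:3]@np.array([(uv[0]-p["cx"])/p["fx"],-(uv[1]-p["cy"])/p["fy"],-1.])
    o=T[:3,3];return o+d*(z-o[2])/d[2]
def proj(c,P):
    p=imaging.camera_params(c);T=np.array(p["T"])
    q=T[:3,:3].T@(np.array(P)-T[:3,3]);return p["cx"]-p["fx"]*q[0]/q[2],p["cy"]+p["fy"]*q[1]/q[2]
E
python3 - <<'E'
from h import *
p=imaging.camera_params("top");print([k for k in p],p.get("dist"))
for c in("side","top"):
    im=imaging.read_camera(c);cv2.imwrite(f"pics/{c}1.png",im[:,:,::-1])
    for l in("filter_panel","filter_box","plain_panel","drip_tray"):
        print(c,l,[(np.round(d["point"],3).tolist(),round(d["confidence"],2)) for d in models.pinpoint(c,l)])
    if c=="top":
      for l in("filter_panel","filter_box","drip_tray"):
        for d in models.masks_of(c,l):
          r=cv2.minAreaRect(np.argwhere(d["mask"])[:,::-1].astype(np.float32)); print(l,d["confidence"],r)
          z={"filter_panel":.03,"filter_box":.03,"drip_tray":.016}[l]
          print(np.round([ray(c,q,z)[:2] for q in cv2.boxPoints(r)],3).tolist())
      cv2.imwrite("pics/topcrop.png",cv2.resize(im[185:320,155:375,::-1],None,fx=3.6,fy=3.6,interpolation=cv2.INTER_CUBIC))
E
```

```text
['fx', 'fy', 'cx', 'cy', 'T'] None
side filter_panel [([0.549, -0.192, 0.024], 0.64)]
side filter_box [([0.544, -0.19, -0.0], 0.58)]
side plain_panel [([0.553, -0.359, 0.025], 0.88)]
side drip_tray []
top filter_panel [([0.55, -0.188, 0.026], 0.86)]
top filter_box [([0.54, -0.192, 0.001], 0.73)]
top plain_panel [([0.518, 0.014, -0.004], 0.65), ([0.551, -0.355, 0.023], 0.62)]
top drip_tray [([0.519, 0.016, -0.003], 0.59)]
filter_panel 0.59 ((331.5, 233.5), (51.0, 41.0), 90.0)
[[0.596, -0.156], [0.594, -0.224], [0.509, -0.222], [0.511, -0.154]]
filter_box 0.66 ((331.05047607421875, 238.12872314453125), (54.817386627197266, 88.53315734863281), 1.2188751697540283)
[[0.474, -0.14], [0.621, -0.146], [0.616, -0.237], [0.469, -0.229]]
drip_tray 0.67 ((208.3009033203125, 261.8190002441406), (89.66031646728516, 78.81546783447266), 87.27368927001953)
[[0.588, 0.09], [0.59, -0.045], [0.439, -0.051], [0.437, 0.081]]
```

View pics/side1.png

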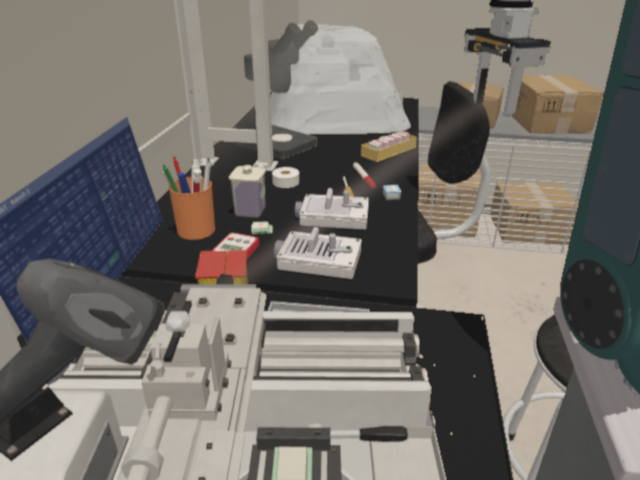

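View pics/topcrop.png

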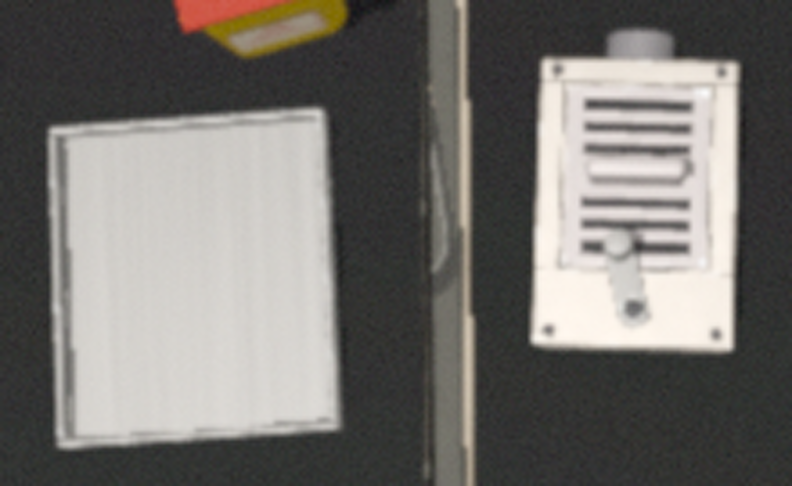

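```bash
python3 - <<'E'
import cv2
a=cv2.imread("pics/side1.png");b=cv2.imread("pics/top1.png")
cv2.imwrite("pics/sc.png",cv2.resize(a[80:330,140:500],(800,556),interpolation=cv2.INTER_CUBIC))
cv2.imwrite("pics/tc.png",cv2.resize(b[60:420,230:340],(183*1,600),interpolation=cv2.INTER_CUBIC))
E
```

```text
(no output)
```

View pics/sc.png

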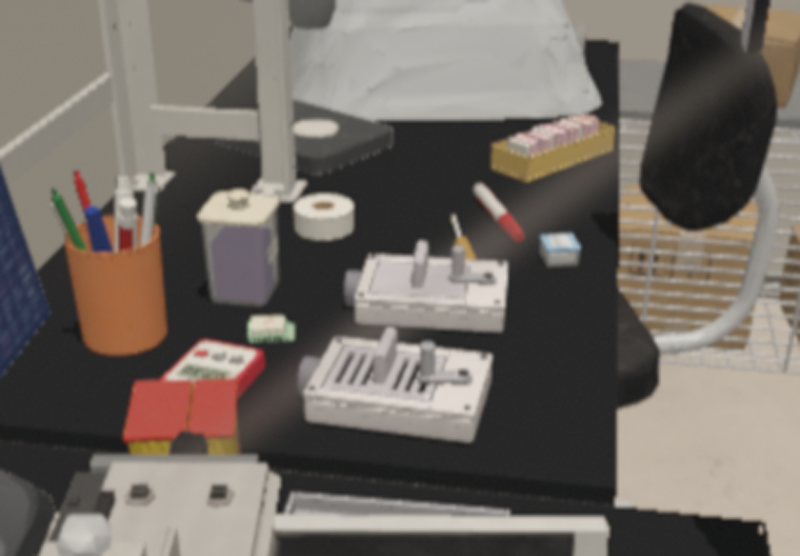

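View pics/tc.png

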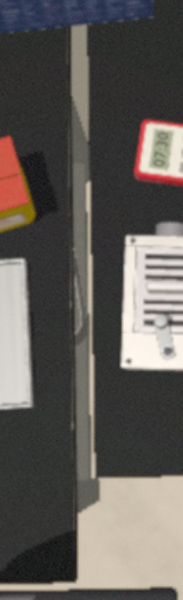

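```bash
python3 - <<'E'
from h import *
f=lambda q,z:ray("top",(q[0]/3.6+155-.36,q[1]/3.6+185-.36),z)
for n,z,Q in(("box",.03,[(543,58),(738,62),(733,352),(531,347)]),("tray",.016,[(49,127),(324,109),(341,428),(58,447)])):
    P=np.array([f(q,z) for q in Q])[:,:2]
    fx=P[0]+P[1]-P[2]-P[3];fy=P[0]+P[3]-P[1]-P[2]
    print(n,P.round(4).tolist(),P.mean(0),np.linalg.norm(fx)/2,np.linalg.norm(fy)/2,"yaw",np.degrees(np.arctan2(fx[1],fx[0])),np.degrees(np.arctan2(-fy[0],fy[1])))
    if n=="box": c=P.mean(0);y=(np.arctan2(fx[1],fx[0])+np.arctan2(-fy[0],fy[1]))/2
R=np.array([[np.cos(y),-np.sin(y)],[np.sin(y),np.cos(y)]])
pv=f((632,308),.036)[:2];po=f((619,243),.062)[:2];fin=f((636,169),.058)[:2]
print("pivot",pv,R.T@(pv-c),"post",po,R.T@(po-c),"fin",fin,R.T@(fin-c))
for b,z in(((-.066,-.045),.03),((.066,-.045),.03),((.066,.045),.03),((-.066,.045),.03),((.012,0),.058)):
    print(b,np.round(proj("side",[*(c+R@b),z]),1))
R0=cv2.Rodrigues
from scipy.spatial.transform import Rotation as Ro
q=readout.state()["ee_rot"];print(Ro.from_quat([*q[1:],q[0]]).as_matrix().round(4))
E
```

```text
box [[0.6086, -0.1474], [0.6038, -0.2373], [0.4703, -0.2305], [0.475, -0.1392]] [ 0.53941793 -0.18859041] 0.1337466880488197 0.09072637174175162 yaw -3.2206074606825443 -3.036895886734205
tray [[0.5862, 0.0872], [0.5906, -0.0431], [0.4413, -0.0501], [0.436, 0.0812]] [0.51353691 0.01880633] 0.14989698788961558 0.130911787312376 yaw 2.483970616066971 2.1423503770601284
pivot [ 0.49090367 -0.18555084] [-0.04860785  0.00038714] post [ 0.51727183 -0.18110187] [-0.02252181  0.00626865] fin [ 0.55072235 -0.18942285] [ 0.011333  -0.0002142]
(-0.066, -0.045) [361.6 239.3]
(0.066, -0.045) [290.6 231.1]
(0.066, 0.045) [276.2 256.5]
(-0.066, 0.045) [353.3 266.2]
(0.012, 0) [313.4 232.9]
[[ 8.957e-01  4.447e-01  1.000e-04]
 [ 4.447e-01 -8.957e-01 -2.000e-04]
 [-0.000e+00  2.000e-04 -1.000e+00]]
```

```bash
python3 -m jog '[1,-0.4,0.2,0,0,-1.5,0, 2,-0.8,0.5,0,0,-3,0.5, 3,-1.2,0.8,0,0,-4.5,1, 4,-1.6,1.1,0,0,-6,1, 5,-2,1.4,0,0,-7.5,1, 6,-2.3,1.7,0,0,-9,1, 7,-2.7,2,0,0,-10.5,1, 8,-3.1,2.2,0,0,-12.1,1, 8.96,-3.42,2.42,0,0,-12.1,1, 8.96,-3.42,2.42,0,0,-12.1,1]' 30
python3 -m jog '[0,0,0,0,0,0,1,0,0,0,0,0,0,1]'
cat > rel.py <<'E'
from h import *
from scipy.spatial.transform import Rotation as Ro
def rel():
    s=readout.state();q=s["ee_rot"];M=Ro.from_quat([*q[1:],q[0]]).as_matrix()
    y=np.radians(-3.13);R=np.array([[np.cos(y),-np.sin(y)],[np.sin(y),np.cos(y)]])
    print("clock",s["clock"],"box",R.T@(np.array(s["tool_pos"][:2])-[.5394,-.1886]),"z",s["tool_pos"][2],"f",np.round(s["ft_force"],1),s["grip_width"],s["gripper_force"])
    print(M.round(3).tolist(),np.round(s["joints"],2))
if __name__=="__main__": rel()
E
python3 rel.py
```

```text
clock: 1.8
tool_pos: [0.5066, -0.2067, 0.118]
ee_rot: [-0.001, 0.724, 0.69, 0.001]
ft_force: [-0.3, -0.2, -0.2]
grip_width: 0.0172
gripper_force: 0.0
clock: 2.0
tool_pos: [0.5044, -0.2116, 0.12]
ee_rot: [0.0, 0.726, 0.687, -0.0]
ft_force: [-0.7, 0.3, -0.3]
grip_width: 0.0016
gripper_force: 0.0
clock 2.0 box [-0.03369821 -0.02485877] z 0.1200392359068775 f [-0.7  0.3 -0.3] 0.0016430409279913766 0.0
[[0.055, 0.998, 0.0], [0.998, -0.055, -0.001], [-0.001, 0.0, -1.0]] [-0.5   0.12  1.53 -0.    1.49 -0.45]
```

```bash
python3 -m jog '[0,0,0.9,0,0,0,1, 0,0,1.68,0,0,0,1, 0,0,1.68,0,0,0,1, 0.26,0.19,1.68,0,0,0,1, 0.46,0.26,1.68,0,0,0,1, 0.56,0.27,1.68,0,0,0,1, 0.67,0.27,1.68,0,0,0,1, 0.77,0.25,1.68,0,0,0,1, 0.87,0.22,1.68,0,0,0,1, 0.96,0.17,1.68,0,0,0,1]'; python3 rel.py
python3 - <<'E'
from h import *
im=imaging.read_camera("side");cv2.imwrite("pics/s2.png",cv2.resize(im[180:300,240:400,::-1],None,fx=4,fy=4,interpolation=cv2.INTER_CUBIC))
E
```

```text
clock: 3.0
tool_pos: [0.5122, -0.177, 0.0536]
ee_rot: [0.003, 0.726, 0.688, -0.004]
ft_force: [-7.7, -14.7, 2.2]
grip_width: 0.0003
gripper_force: 7.8
clock 3.0 box [-0.02780759  0.0100795 ] z 0.05357588518281635 f [ -7.7 -14.7   2.2] 0.00028406892116923166 7.772692143917084
[[0.054, 0.999, -0.003], [0.999, -0.054, -0.01], [-0.01, -0.002, -1.0]] [-0.43  0.16  1.62 -0.01  1.36 -0.38]
```

View pics/s2.png

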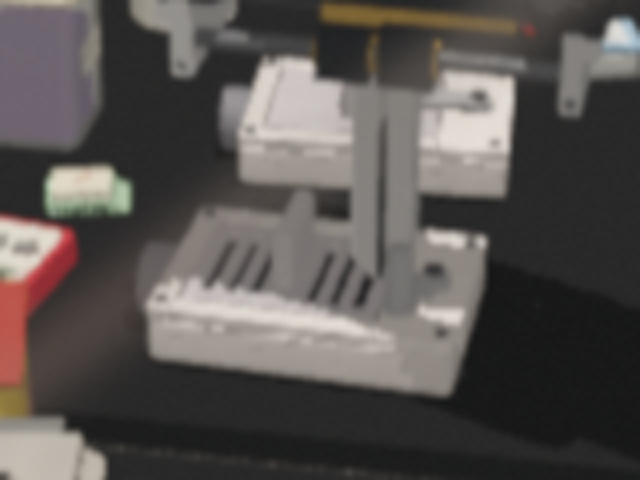

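```bash
python3 -m jog '[0.03,-0.05,0,0,0,0,1, 0.07,-0.1,0,0,0,0,1, 0.1,-0.15,0,0,0,0,1, 0.1,-0.2,0,0,0,0,1, 0.1,-0.25,0,0,0,0,1,0.1,-0.25,0,0,0,0,1]'; python3 rel.py
```

```text
clock: 3.65
tool_pos: [0.5044, -0.1746, 0.0538]
ee_rot: [0.006, 0.726, 0.687, -0.004]
ft_force: [-0.6, -16.3, -2.0]
grip_width: 0.0003
gripper_force: 8.1
clock 3.65 box [-0.03569478  0.01205792] z 0.05381988341151785 f [ -0.6 -16.3  -2. ] 0.00029687080484064896 8.061453402042389
[[0.055, 0.998, 0.003], [0.998, -0.055, -0.014], [-0.013, 0.004, -1.0]] [-0.43  0.14  1.65 -0.01  1.35 -0.38]
```

```bash
python3 -m jog '[-0.3,0,0,0,0,0,1, -0.3,0.46,0,0,0,0,1, -0.3,0.46,0,0,0,0,1, 0.19,0.46,0,0,0,0,1, 0.19,0.46,0,0,0,0,1, 0.19,0.36,0,0,0,0,1, 0.19,0.26,0,0,0,0,1, 0.19,0.17,0,0,0,0,1, 0.19,0.08,0,0,0,0,1,0.19,0.06,0,0,0,0,1]'; python3 rel.py
```

```text
clock: 4.65
tool_pos: [0.5063, -0.161, 0.0527]
ee_rot: [0.0, 0.726, 0.688, 0.0]
ft_force: [0.4, 1.3, 0.3]
grip_width: 0.0008
gripper_force: 0.4
clock 4.65 box [-0.034511    0.02579974] z 0.05265708633296543 f [0.4 1.3 0.3] 0.0007664087638310616 0.40178711526095867
[[0.055, 0.999, 0.0], [0.999, -0.055, -0.0], [-0.0, 0.0, -1.0]] [-0.41  0.14  1.65  0.    1.36 -0.36]
```

```bash
python3 -m jog '[0,0,-1,0,0,0,1, 0,0,-2,0,0,0,0.1, -1,0.3,-2,0,0,0,0.1, -2,0.6,-2,0,0,0,0.1, -3,1,-2,0,0,0,0.1, -4.35,1.15,-2,0,0,0,0.1, -4.35,1.15,-2,0,0,0,0.1, -4.35,1.15,-2,0,0,0,0.1]'; python3 rel.py
python3 - <<'E'
from h import *
im=imaging.read_camera("top");cv2.imwrite("pics/t3.png",cv2.resize(im[185:300,280:480,::-1],None,fx=4,fy=4,interpolation=cv2.INTER_CUBIC))
E
```

```text
clock: 5.45
tool_pos: [0.5424, -0.3384, 0.1316]
ee_rot: [-0.001, 0.727, 0.687, -0.0]
ft_force: [0.2, -0.3, -0.3]
grip_width: 0.0422
gripper_force: 0.0
clock 5.45 box [ 0.01119782 -0.14940142] z 0.1316339187515314 f [ 0.2 -0.3 -0.3] 0.04216032054587447 0.0
[[0.057, 0.998, -0.001], [0.998, -0.057, 0.001], [0.001, -0.001, -1.0]] [-0.65  0.32  1.27 -0.    1.56 -0.59]
```

View pics/t3.png

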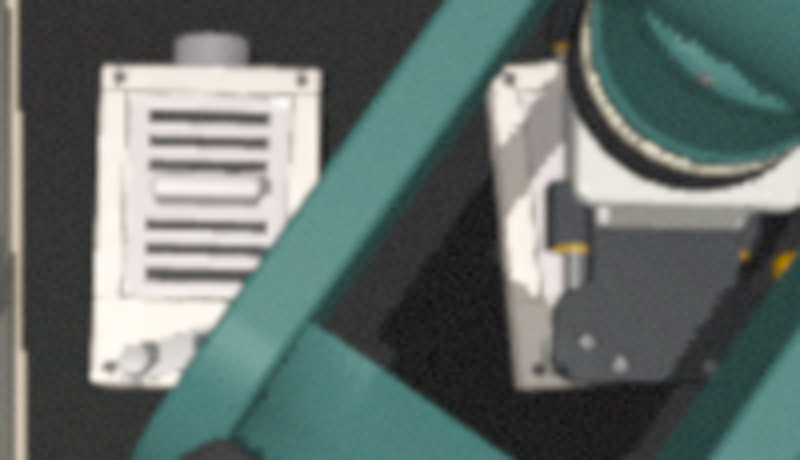

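```bash
python3 -m jog '[1,0,0,0,0,0,0.1, 2,0,0,0,0,0,0.1, 3,0,0,0,0,0,0.1, 3.7,0,0,0,0,0,0.1, 3.7,0,0,0,0,0,0.1, 3.7,0,0,0,0,0,0.1, 3.7,0,0.8,0,0,0,0.1, 3.7,0,1.5,0,0,0,0.1, 3.7,0,2,0,0,0,0.1,3.7,0,2.17,0,0,0,0.1]'; python3 rel.py
python3 -m jog '[0,0,0,0,0,0,0.1,0,0,0,0,0,0,1,0,0,0,0,0,0,1,0,0,0,0,0,0,1,0,0,0,0,0,0,1,0,0,0,0,0,0,1]' 25; python3 rel.py
```

```text
clock: 6.5
tool_pos: [0.5491, -0.1894, 0.0427]
ee_rot: [-0.002, 0.726, 0.687, -0.001]
ft_force: [0.2, -0.4, -0.3]
grip_width: 0.0422
gripper_force: 0.0
clock 6.5 box [ 0.00976346 -0.00022817] z 0.04273280385796266 f [ 0.2 -0.4 -0.3] 0.042164304231855805 0.0
[[0.055, 0.998, -0.005], [0.998, -0.055, 0.002], [0.001, -0.005, -1.0]] [-0.43  0.25  1.53 -0.    1.36 -0.37]
clock: 7.1
tool_pos: [0.5519, -0.1895, 0.0465]
ee_rot: [0.001, 0.726, 0.688, 0.0]
ft_force: [1.4, 0.3, 2.1]
grip_width: 0.0094
gripper_force: 25.0
clock 7.1 box [ 0.01254751 -0.00018002] z 0.04653958636090848 f [1.4 0.3 2.1] 0.009416396982410898 24.999238550662994
[[0.054, 0.999, 0.002], [0.999, -0.054, -0.001], [-0.001, 0.002, -1.0]] [-0.43  0.25  1.53  0.    1.36 -0.37]
```

```bash
python3 -m jog '[0,0,-0.1,0,0,0,1,0,0,-0.2,0,0,0,1,0,0,-0.4,0,0,0,1,0,0,-0.7,0,0,0,1,0,0,-1.2,0,0,0,1,0,0,-1.8,0,0,0,1,0,0,-2.2,0,0,0,1,0,0,-2.2,0,0,0,1]'; python3 rel.py
python3 - <<'E'
from h import *
print("cam",np.array(imaging.camera_params("side")["T"])[:3,3])
for x,y in((.586,.087),(.59,-.043),(.441,-.05),(.436,.081)): print(np.round(proj("side",[x,y,.016])))
for uv in((130,345),(105,120)):
  for z in(0,.05,.1,.15,.2,.25):
    P=ray("top",uv,z);print(uv,z,P[:2].round(3),np.round(proj("side",P)))
im=imaging.read_camera("side");cv2.imwrite("pics/s4.png",im[:,:,::-1])
E
```

```text
clock: 7.9
tool_pos: [0.5528, -0.1901, 0.1381]
ee_rot: [0.003, 0.726, 0.688, 0.001]
ft_force: [1.1, 0.4, -0.4]
grip_width: 0.0101
gripper_force: 25.0
clock 7.9 box [ 0.01350345 -0.00074397] z 0.13805881804436762 f [ 1.1  0.4 -0.4] 0.010089649795450815 24.998607337474823
[[0.054, 0.999, 0.006], [0.999, -0.054, -0.003], [-0.003, 0.006, -1.0]] [-0.43  0.19  1.42 -0.    1.53 -0.37]
cam [0.4148703  0.55708386 0.48725843]
[250. 361.]
[271. 301.]
[370. 309.]
[365. 372.]
(130, 345) 0 [0.378 0.154] [409. 435.]
(130, 345) 0.05 [0.379 0.136] [412. 392.]
(130, 345) 0.1 [0.38  0.118] [416. 347.]
(130, 345) 0.15 [0.381 0.1  ] [419. 301.]
(130, 345) 0.2 [0.382 0.082] [423. 254.]
(130, 345) 0.25 [0.383 0.064] [427. 204.]
(105, 120) 0 [0.773 0.208] [ 66. 424.]
(105, 120) 0.05 [0.754 0.187] [ 81. 382.]
(105, 120) 0.1 [0.735 0.166] [ 97. 339.]
(105, 120) 0.15 [0.716 0.145] [113. 294.]
(105, 120) 0.2 [0.697 0.125] [130. 248.]
(105, 120) 0.25 [0.678 0.104] [147. 199.]
```

View pics/s4.png

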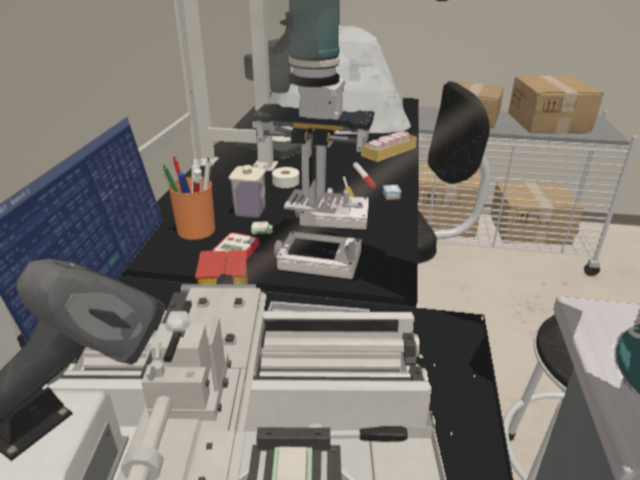

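```bash
python3 -m jog '[0.3,-0.1,0,0,0,0,1, 0.9,-0.3,0,0,0,-0.3,1, 1.6,-0.5,0,0,0,-0.5,1, 2.3,-0.7,0,0,0,-0.7,1, 3,-0.9,0,0,0,-0.9,1, 3.7,-1.1,0,0,0,-1.08,1, 4.3,-1.3,0,0,0,-1.08,1, 4.8,-1.4,0,0,0,-1.08,1, 4.98,-1.47,0,0,0,-1.08,1, 4.98,-1.47,0,0,0,-1.08,1]'; python3 -m jog '[0,0,0,0,0,0,1,0,0,0,0,0,0,1]'; python3 rel.py
python3 - <<'E'
from h import *
for c in("top","side"):
    imaging.read_camera(c)
    print(c,[(np.round(d["point"],3).tolist(),round(d["confidence"],2)) for d in models.pinpoint(c,"filter_panel")])
    im=imaging.read_camera(c);cv2.imwrite(f"pics/{c}5.png",im[:,:,::-1])
E
```

```text
clock: 8.95
tool_pos: [0.5021, 0.0139, 0.1327]
ee_rot: [-0.001, 0.692, 0.722, -0.001]
ft_force: [0.1, 0.1, 0.5]
grip_width: 0.0099
gripper_force: 25.0
clock: 9.15
tool_pos: [0.5032, 0.012, 0.1334]
ee_rot: [-0.0, 0.693, 0.721, -0.0]
ft_force: [0.1, -0.7, -1.2]
grip_width: 0.0099
gripper_force: 25.0
clock 9.15 box [-0.04705933  0.19833792] z 0.13337205995554166 f [ 0.1 -0.7 -1.2] 0.009912835836694606 24.998635053634644
[[-0.039, 0.999, -0.0], [0.999, 0.039, -0.0], [-0.0, -0.0, -1.0]] [-0.09  0.02  1.61 -0.    1.52 -0.13]
top [([0.503, 0.015, 0.11], 0.67)]
side [([0.503, 0.012, 0.11], 0.63)]
```

View pics/side5.png

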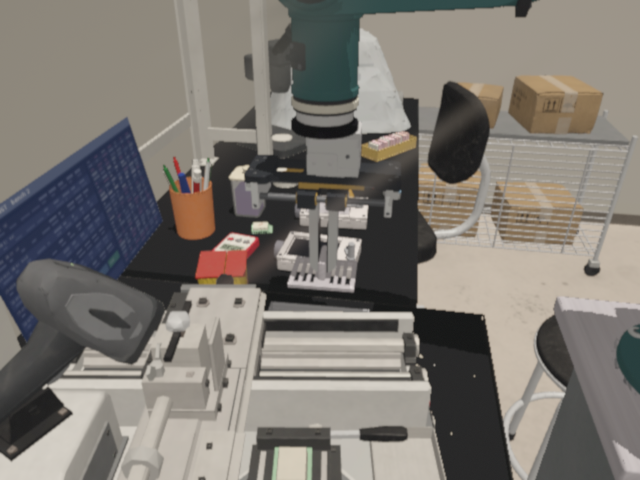

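```bash
python3 -m jog '[0,0,0.4,0,0,0,1,0,0,0.9,0,0,0,1,0,0,1.4,0,0,0,1,0,0,1.9,0,0,0,1,0,0,2.3,0,0,0,1,0,0,2.5,0,0,0,1,0,0,2.55,0,0,0,1,0,0,2.6,0,0,0,1,0,0,2.63,0,0,0,1,0,0,2.63,0,0,0,1]'; python3 rel.py
```

```text
clock: 10.45
tool_pos: [0.5038, 0.0128, 0.0292]
ee_rot: [0.001, 0.693, 0.721, 0.0]
ft_force: [0.4, -0.4, -0.6]
grip_width: 0.0096
gripper_force: 25.0
clock 10.45 box [-0.04657776  0.19914232] z 0.02915980091300049 f [ 0.4 -0.4 -0.6] 0.009553728548755951 24.99868333339691
[[-0.04, 0.999, 0.001], [0.999, 0.04, -0.0], [-0.0, 0.001, -1.0]] [-0.09  0.1   1.74 -0.    1.3  -0.13]
```

```bash
python3 -m jog '[0,0,0.02,0,0,0,1,0,0,0.04,0,0,0,1,0,0,0.06,0,0,0,1,0,0,0.08,0,0,0,1,0,0,0.08,0,0,0,1]'; python3 rel.py
```

```text
clock: 10.95
tool_pos: [0.5034, 0.0128, 0.0255]
ee_rot: [0.0, 0.693, 0.721, 0.0]
ft_force: [0.0, 0.4, 1.1]
grip_width: 0.0098
gripper_force: 25.0
clock 10.95 box [-0.04698363  0.19917847] z 0.02552415118248065 f [0.  0.4 1.1] 0.009827112174935227 25.000079870224
[[-0.04, 0.999, 0.0], [0.999, 0.04, -0.0], [-0.0, 0.0, -1.0]] [-0.09  0.11  1.74 -0.    1.29 -0.13]
```

```bash
python3 -m jog '[0,0,0.02,0,0,0,1,0,0,0.04,0,0,0,1,0,0,0.04,0,0,0,1]'; python3 -m jog '[0,0,0.02,0,0,0,1,0,0,0.03,0,0,0,1,0,0,0.03,0,0,0,1]'
```

```text
clock: 11.25
tool_pos: [0.5034, 0.0129, 0.0255]
ee_rot: [0.0, 0.693, 0.721, 0.0]
ft_force: [-4.2, 0.1, 10.0]
grip_width: 0.0098
gripper_force: 25.0
clock: 11.55
tool_pos: [0.5033, 0.0128, 0.0255]
ee_rot: [0.0, 0.693, 0.721, 0.0]
ft_force: [-7.9, -0.4, 14.5]
grip_width: 0.0098
gripper_force: 25.0
```

```bash
python3 -m jog '[0,0,-0.05,0,0,0,1,0,0,-0.06,0,0,0,0.7,0,0,-0.06,0,0,0,0.4,0,0,-0.06,0,0,0,0.3,0,0,-0.06,0,0,0,0.3,0,0,-0.4,0,0,0,0.3,0,0,-1,0,0,0,0.3,0,0,-2,0,0,0,0.3,0,0,-3,0,0,0,0.3,0,0,-3.5,0,0,0,0.3]'
python3 -m jog '[-1,0,0,0,0,0,0.3,-2,0,0,0,0,0,0.3,-3,0,0,0,0,0,0.3,-4,0,0,0,0,0,0.3,-5,0,0,0,0,0,0.3,-6,0,0,0,0,0,0.3,-7,0,0,0,0,0,0.3,-7,0,0,0,0,0,0.3,-7,0,0,0,0,0,0.3]'; python3 - <<'E'
from h import *
im=imaging.read_camera("top");cv2.imwrite("pics/t6.png",cv2.resize(im[185:320,155:375,::-1],None,fx=3.6,fy=3.6,interpolation=cv2.INTER_CUBIC))
print([(np.round(d["point"],3).tolist(),round(d["confidence"],2)) for d in models.pinpoint("top","filter_panel")])
E
```

```text
clock: 12.55
tool_pos: [0.505, 0.0127, 0.1678]
ee_rot: [0.003, 0.693, 0.721, 0.002]
ft_force: [1.1, -0.4, 0.4]
grip_width: 0.0333
gripper_force: 0.0
clock: 13.45
tool_pos: [0.5144, -0.2675, 0.163]
ee_rot: [-0.0, 0.693, 0.721, 0.0]
ft_force: [-0.3, 0.2, 0.4]
grip_width: 0.0335
gripper_force: 0.0
[([0.505, 0.016, 0.0], 0.73)]
```

View pics/t6.png

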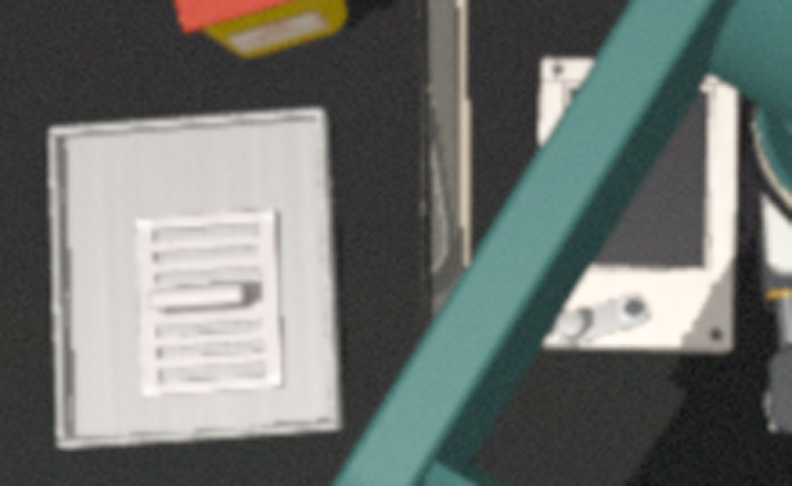

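The panel lies flat in the tray (crop pixels 135–282, 210–395), grip up. The tab is turned aside and the robot is touching nothing.

```bash
python3 -c "from bench import sign_off;print(sign_off())"
```

```text
the job is handed in; nothing more can be done
None
```

The slotted panel is lying flat, grip up, in the steel tray: I swung its tab aside, lifted it out and set it down at about 13 s of the 58 s allowed. I left the plain cover alone, and the job is handed in; no verdict came back.

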